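# Set a specimen bar in the length-checking bench

## Task

Take the long plain round bar from the wooden rack and lay it, without dropping it, in the two narrow V supports of the grey bench. Then wind the sloping handwheel clockwise by its handle until the quill's brass sprung nose has pushed the bar up against the anvil and is itself pressed about half-way in, never all the way in. Let go, and leave the other bars and everything else on the table standing where they are.

Things in the scene. Friction and masses are not known exactly. Their poses are not given: they have to be found in the camera images.
- bench: Grey length-checking bench, fixed. Base 150 (x) x 340 (y), 42 high; steel bed on it up to 52. Origin: centre of its underside; z up, x away from the robot, y along the bed from the quill and handwheel (-y) to the anvil (+y). Quill, cradle and anvil share an axis along y at x = 0, z = 110. Quill housing: 70 wide, up to z = 146, y -165 to -70. Anvil block: 50 wide, y 136 to 158, up to 127.
- readout (a point): Centre of the bench's grey display box, 22 (x) x 120 (y) x 70 (z), fixed above and behind the handwheel at bench (25, -120, 300) on a post of 16 diameter; top at 335, face at x = 14. It leaves little room for a gripper held upright over the wheel. Axes as the bench.
- cradle (a point): Where the long bar's centre belongs: bench (0, 80, 110). The cradle is two narrow steel V blades, 7 thick, at y = 52 and y = 108; each has a V of 45-degree sides, about 40 wide at the top. Between the blades the bed is 58 below this point. A bar centred here just touches the anvil; one laid some mm short of it gets pushed up to it by the nose. Axes as the bench.
- anvil (a point): Centre of the anvil's flat face (18 across), bench (0, 130, 110); the bar's end finally bears on it. Axes as the bench.
- hub (a point): Centre of the handwheel's underside, on its axis, bench (-45, -120, 195). Does not turn; axes as the bench. The wheel's axis slopes: its outward direction (towards the handle's free end) is bench (-sin 30deg, 0, cos 30deg), i.e. leaning 30 degrees from vertical towards the robot. The wheel is a solid black disc 120 across, 10 thick, with a steel boss up to 14.
- grip_center (a point): Centre of the handwheel's bare steel handle: round, 20 in diameter, 38 long, parallel to the wheel's axis and 45 from it; measured along the axis from the hub point it runs from 12 to 50, its centre at 32. It spins freely on its own pin, so a gripper holding it may keep its orientation while going round the circle; its attitude about the axis means nothing.
- handwheel (a joint): Angle of the handwheel, rad; grows when wound clockwise as seen looking at the face that carries the handle. Each full turn clockwise advances the quill 24 mm. Wheel friction about 0.12 N m (about 3 N at the handle); it stays where it is left. Stops far beyond what is needed.
- quill (a joint): Travel of the steel quill (26 in diameter), m; grows towards the anvil. At 0 the uncompressed nose tip is at bench y = -30, so it meets a 100 mm bar that bears on the anvil at 0.060.
- nose (a joint): How far the brass sprung nose is pushed into the quill, m: 0 = fully out, 0.014 = pushed fully in (its 18 diameter, 4 thick head meets the quill's face). Spring 2 N at 0, rising 0.5 N per mm.
- nose_tip (a point): Centre of the flat front face of the nose's brass head; on the common axis. Axes as the bench.
- rack: Wooden specimen rack, fixed, 205 (x) x 112 (y), base board 10 thick, origin at the centre of its underside. Three V places at x = -62, 0, +62; in each a bar lies along the rack's y, its axis 45 above the origin, on two V supports 7 thick, 27 either side of the middle. The rack may stand at either side of the bench, turned up to 0.3 rad.
- long_bar_center (a point): Centre of the long plain aluminium bar: a smooth round bar, 24 in diameter, 100 long, 0.12 kg, its length along this point's y. Starts in any of the rack's three places, possibly a few mm off centre lengthwise.
- short_bar_center (a point): Centre of the short plain aluminium bar, 24 in diameter, 72 long, along its y; in the rack, stays there.
- waisted_bar_center (a point): Centre of the waisted aluminium bar, 24 in diameter at the ends, 14 at the 40-long neck, 100 long, along its y; in the rack, stays there.
- tray: Shallow steel tray, fixed, 190 x 110 x 22, origin under its centre; at the side of the bench opposite the rack.
- beaker: Clear glass beaker, 60 across, 85 tall, standing in the tray. Origin at the centre of its underside.
- tub: White plastic jar with red cap, 48 across, 85 tall, in front of the bench's cradle. Origin at the centre of its underside.
- pot: White plastic jar, 42 across, 55 tall, in front of the bench. Origin at the centre of its underside.
- flask: Conical glass flask, 76 across the foot, 125 tall, behind the bench. Origin at the centre of its underside.
- sleeve: Flanged steel sleeve, 52 across, 75 tall, behind the bench. Origin at the centre of its underside.
- amber: Amber bottle, 64 across, 150 tall. Origin at the centre of its underside.
- mug: Blue mug, 76 across, 85 tall, handle to its +y. Origin at the centre of its underside.
There are look-alikes about, which are no part of the job. What is shaped like the part that bears long_bar_center but turquoise is not meant.

How it is judged (in metres and radians):
On the way, in this order (a step that is already met when the one before it is completed fails the run):
1. the long bar lies in both V supports of the bench, released (x of long_bar_center in the frame of bench between -0.005 and 0.005 m and z of long_bar_center in the frame of bench between 0.105 and 0.115 m and angle between the y axis of long_bar_center and the y axis of bench, either way round below 0.08 rad and y of long_bar_center in the frame of bench between 0.045 and 0.0835 m and contact force between the fingers and long_bar below 0.1 N), for 0.3 s.
2. the handwheel has been wound until the nose presses on the bar (x of long_bar_center in the frame of bench between -0.005 and 0.005 m and z of long_bar_center in the frame of bench between 0.105 and 0.115 m and angle between the y axis of long_bar_center and the y axis of bench, either way round below 0.08 rad and value of joint nose above 0.002 m and distance between long_bar_center and nose_tip below 0.053 m), for 0.2 s.
At the end, for the whole second after the job is handed in: The long bar lies in both V supports (centre within 5 mm of the common axis sideways and in height, within 0.08 rad of it), its end against the anvil within 3 mm, the nose on its other end within 3 mm and pressed in 3 to 11 mm of its 14; bar released and at rest, handwheel still (under 0.05 rad/s) (x of long_bar_center in the frame of bench between -0.005 and 0.005 m and z of long_bar_center in the frame of bench between 0.105 and 0.115 m and angle between the y axis of long_bar_center and the y axis of bench, either way round below 0.08 rad and y of long_bar_center in the frame of bench between 0.077 and 0.083 m and value of joint nose between 0.003 and 0.011 m and distance between long_bar_center and nose_tip below 0.053 m and contact force between the fingers and long_bar below 0.1 N and linear speed of long_bar below 0.01 m/s and velocity of joint handwheel between -0.05 and 0.05 rad/s); the robot touches nothing.
It fails at once if the sprung nose pushed all the way in (over 13.5 mm) (value of joint nose above 0.0135 m).
It fails at once if the long bar dropped (falling free faster than 0.5 m/s) (contact force between the fingers and long_bar below 0.1 N and linear speed of long_bar above 0.5 m/s).
It fails at once if another bar moved over 20 mm (distance of any of short_bar_center, waisted_bar_center from where it was at the start of the episode above 0.02 m).
It fails at once if a beaker, jar, flask, sleeve, bottle or mug moved over 25 mm or toppled (distance of any of beaker, tub, pot, flask, sleeve, amber, mug from where it was at the start of the episode above 0.025 m or angle between any of beaker, tub, pot, flask, sleeve, amber, mug's own z axis and vertical above 0.5 rad).
It also fails if it takes over 70 s, if anything falls off the work surface, if the arm or the gripper's body presses on something with over 40 N, if the wrist force passes 120 N, or if a joint passes its speed limit or range.

## Robot

A 7-joint arm with a two-finger parallel gripper is mounted at the origin on the work surface. World frame = base frame: x ahead of the robot, y to its left, z up, the work surface at z = 0. Lengths are in mm, angles in degrees, forces in N, time in s.
With the tool pointing down it reaches from about 425 to 950 mm from the base axis. Payload 4.7 kg.
Tool frame: the origin (TCP) lies at the very end of the fingers, on their centre line; the grasp point (between the pads) lies arm.hold_point_z behind it (arm.hold_point_z is the distance from the TCP to the grasp point, in mm); z points along the fingers, y is the line along which they close (so a half turn about z gives the same grasp; the last joint's range is limited). The gripper opens to 85 mm and grips with 20 to 120 N. Pads are 22 mm wide; open, the fingers measure 114 mm over their backs; the gripper's body (76 mm by 85 mm) begins 54 mm behind the grasp point. The pads swing forward as they close: fully open they stand 13 mm farther back than shut.
Start: joints at [-73.046, 26.849, -2.785, 87.806, 1.381, 65.374, -4.715], TCP at [215.365, 639.739, 231.335] pointing down, gripper open.
Joint ranges: [-148.3, 148.3], [-19.14, 114.17], [-79.39, 73.82], [5.75, 140.21], [-59.74, 239.74], [12.07, 113.84], [-152.46, 152.46]. Speed limits (degrees/s): [147.25, 147.25, 180, 180, 180, 180, 180].

## Interface

Orientations are given as a 3x3 rotation matrix whose columns are the frame's x, y, z axes.
In Python, from rig import arm gives the robot as it stands.
- The arm moves only by the tool arm_command, never from a script. Its arguments are lists of equal length, an entry for each row: "xyz": the shift along the tool's x, y, z in m, a list of three; "delta_rot": the turn, a rotation vector about the tool's x, y, z in rad, a list of three; "jaw": the opening, from 0 (shut) to 1 (fully open). In form: {"xyz": [[x, y, z], ...], "delta_rot": [[ax, ay, az], ...], "jaw": [jaw, ...]}. A call has exactly 10 rows; each row is the pose to reach, as a shift and turn from the pose commanded when the call began, along the tool's axes at that moment; what a row does not reach only later rows make up. A row lasts 1/12 s, in which the tool goes at most 41.7 mm and 7.16 degrees, less where a joint would pass 70% of its speed; a pose out of reach is approached as far as the arm can. A call with a gripper value outside its range is refused whole. The fingers move at their own pace and stop on an object; "newtons" is the grip in N (left out, the last holds). Time passes only in rows, so rows that repeat a pose let the fingers close, or fill a call up. It gives the time, the measured TCP pose, the force, the opening and the grip force at its end, in the units of the state.
- arm.observe(): the state, without advancing time (a new reading comes with each control period).
- arm.get_image(name): name is "scene" or "top" or "wrist"; returns (picture, depth): 420x560x3 uint8, red, green, blue; 420x560 float32, mm along the optical axis (not along the pixel's ray), 0 where there is no reading.
- arm.get_calibration(name): a dict with "vfov" (degrees; the focal length in pixels is half the picture's height over the tangent of half this angle, whatever the lens; pixels are square), "cx", "cy" (the principal point, pixels), "distortion" ([k1, k2, p1, p2, k3] as OpenCV has them; the pictures are not rectified), "R" (3x3) and "t" (3): a world point X has camera coordinates R X + t; the wrist camera has in their place "tool_from_camera" (4x4, takes a point from camera to tool coordinates, whose origin is the TCP and whose axes are the flange's). Camera axes: x right, y down, z forward; pixel columns grow to the right and rows downward; lengths in mm; the calibration is good to about 2 mm. A picture is of the moment at which its call begins: read the wrist's pose just before it. get_calibration takes no time and is no camera call.
- arm.close_job(): hands the job in; it is judged then, once.
The state is a dict: "time_s": time; "joint_pos": joint angles; "dq": joint speeds; "tau": joint torques, N m; "ee_pos": TCP position; "orientation": TCP orientation; "wrist_force": force on the tool from outside, world axes, zero at the start; "moment": the same for the moment, N m; "gripper_width": opening from 0.0 (shut) to 1.0 (fully open); "finger_force": force on a finger pad.
Only numpy, scipy, OpenCV 4.12 (cv2) and the standard library are available. Lean on these libraries where they do the work, as an engineer would, in place of code of your own. Each camera call takes 0.05 s, during which the arm holds its last target. There are 200 camera calls.

## Working session

There is one attempt and no reset: what is moved stays moved. The work goes in short steps, Python scripts to look and compute and a tool call to move; the robot and the scene stay as the last step left them, time stands still between calls to the robot, and variables do not carry over. Pictures are saved under pics/ and viewed, at most 10 in all, crops included, and the job is handed in when it is done.

Besides the shell and the picture viewer there is one more tool, called in YAML: its name, and indented under it one key for each argument. arm_command: Moves the arm, as the interface text tells. Its arguments: {"type":"object","properties":{"xyz":{"type":"array","items":{"type":"array","items":{"type":"number"}}},"delta_rot":{"type":"array","items":{"type":"array","items":{"type":"number"}}},"jaw":{"type":"array","items":{"type":"number"}},"newtons":{"type":"number"}},"required":["xyz","delta_rot","jaw"]}

```bash
mkdir -p pics; cat > h.py <<'E'
import numpy as np, cv2
from rig import arm
def K(c):
    f=210/np.tan(np.radians(c["vfov"])/2); return np.array([[f,0,c["cx"]],[0,f,c["cy"]],[0,0,1.]])
def pts(name,uv,d):
    """pixels uv (N,2) with depth d (N) -> world"""
    c=arm.get_calibration(name); s=arm.observe()
    uv=np.asarray(uv,float).reshape(-1,1,2)
    n=cv2.undistortPoints(uv,K(c),np.array(c["distortion"],float)).reshape(-1,2)
    P=np.c_[n,np.ones(len(n))]*np.asarray(d,float).reshape(-1,1)
    if "R" in c: return (P-np.array(c["t"]))@np.array(c["R"])
    T=np.array(c["tool_from_camera"]); Pt=P@T[:3,:3].T+T[:3,3]
    return Pt@np.array(s["orientation"]).T+np.array(s["ee_pos"])
def cloud(name,depth):
    v,u=np.nonzero(depth>0); return np.c_[u,v],pts(name,np.c_[u,v],depth[v,u])
def proj(name,X):
    c=arm.get_calibration(name)
    r=cv2.Rodrigues(np.array(c["R"]))[0]
    return cv2.projectPoints(np.asarray(X,float).reshape(-1,1,3),r,np.array(c["t"],float),K(c),np.array(c["distortion"],float))[0].reshape(-1,2)
E
python3 - <<'E'
from h import *
for n in("scene","top","wrist"):
    im,d=arm.get_image(n); cv2.imwrite(f"pics/{n}0.png",im[:,:,::-1]); np.savez(f"{n}0.npz",im=im,d=d)
    c=arm.get_calibration(n); print(n,{k:np.round(v,3).tolist() for k,v in c.items()})
print({k:np.round(v,3).tolist() for k,v in arm.observe().items()}, arm.hold_point_z)
E
```

```text
scene {'vfov': 44.654, 'cx': 274.71, 'cy': 204.577, 'distortion': [-0.005, 0.0, 0.0, 0.0, 0.0], 'R': [[-0.237, 0.971, -0.014], [0.668, 0.153, -0.729], [-0.706, -0.182, -0.685]], 't': [64.578, -257.441, 2168.392]}
top {'vfov': 46.279, 'cx': 279.675, 'cy': 217.279, 'distortion': [0.056, 0.0, 0.0, 0.0, 0.0], 'R': [[-0.031, -0.999, 0.009], [-0.989, 0.029, -0.144], [0.143, -0.013, -0.99]], 't': [73.164, 574.466, 1529.592]}
wrist {'vfov': 65.528, 'cx': 281.992, 'cy': 207.359, 'distortion': [-0.007, 0.0, 0.0, 0.0, 0.0], 'tool_from_camera': [[0.0, -0.959, -0.284, 71.594], [1.0, 0.0, -0.0, 0.732], [0.0, -0.284, 0.959, -141.987], [0.0, 0.0, 0.0, 1.0]]}
{'time_s': 0.15, 'joint_pos': [-73.046, 26.888, -2.785, 87.857, 1.382, 65.373, -4.716], 'dq': [-0.07, -0.128, -0.028, -0.242, 0.006, -0.081, -0.062], 'tau': [0.0, -51.077, -0.047, -23.798, 0.011, 0.005, 0.0], 'ee_pos': [215.254, 639.303, 230.488], 'orientation': [[-0.948, 0.319, -0.0], [0.319, 0.948, -0.001], [-0.0, -0.001, -1.0]], 'wrist_force': [0.77, -0.485, 0.357], 'moment': [-0.002, -0.008, 0.085], 'finger_force': 0.0, 'gripper_width': 1.001} 18.700000000000003
```

View pics/scene0.png

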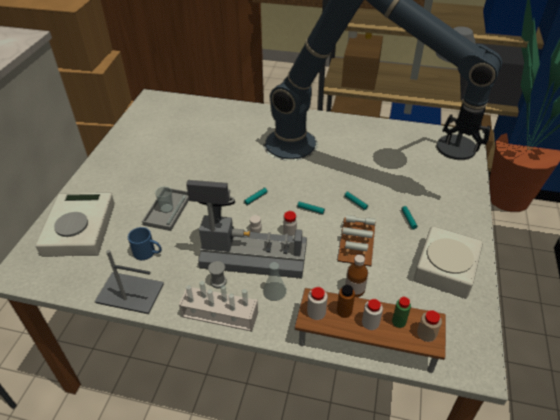

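View pics/top0.png

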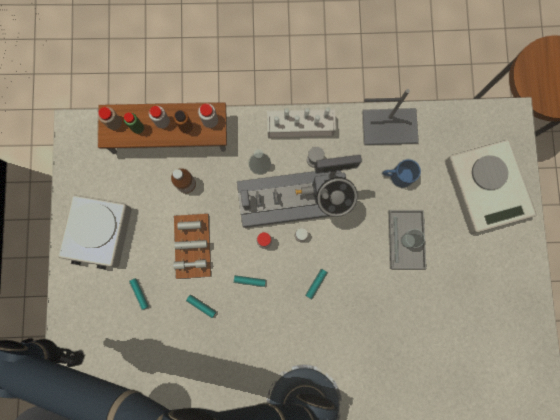

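The scene and top views show the rack on the robot's left (top ~(191,245)). It holds three bars, and the middle one at (190,245) is probably the long one. The bench is at ~(300,197), with the handwheel at (335,196).

```bash
python3 - <<'E'
from h import *
z=np.load("top0.npz"); im,d=z["im"],z["d"]
cv2.imwrite("pics/crop0.png",cv2.resize(im[145:285,165:380,::-1],None,fx=3.7,fy=3.7,interpolation=cv2.INTER_CUBIC))
uv,P=cloud("top",d); 
I=np.zeros(d.shape+(3,)); I[uv[:,1],uv[:,0]]=P
def reg(u0,u1,v0,v1,z0,z1):
    s=(uv[:,0]>=u0)&(uv[:,0]<u1)&(uv[:,1]>=v0)&(uv[:,1]<v1)&(P[:,2]>z0)&(P[:,2]<z1); return P[s]
def rect(Q,t):
    (c,s,a)=cv2.minAreaRect(Q[:,:2].astype(np.float32)); print(t,len(Q),np.round(c,1),np.round(s,1),round(a,2),"z",np.round(np.median(Q[:,2]),1))
print("table z",np.median(reg(240,300,290,340,-30,30)[:,2]))
rect(reg(170,215,210,282,4,18),"rack base")
B=reg(170,215,210,282,46,70)
for v0,v1 in((215,236),(236,255),(255,275)): 
    q=reg(165,220,v0,v1,47,70); rect(q,f"bar {v0}")
rect(reg(230,350,165,232,30,47),"bench base")
rect(reg(230,350,165,232,47,60),"bed")
rect(reg(230,262,165,232,115,135),"anvil")
rect(reg(310,365,150,190,315,350),"readout")
W=reg(305,365,165,225,150,300); 
# scene depth for bench
z=np.load("scene0.npz"); uv,P=cloud("scene",z["d"])
print("table z scene",np.median(reg(100,130,180,200,-40,40)[:,2]))
rect(reg(335,380,210,270,4,18),"rack base")
rect(reg(190,315,225,275,30,47),"bench base")
rect(reg(190,315,225,275,47,60),"bed")
for v0,v1 in((216,229),(229,241),(241,254)): rect(reg(338,380,v0,v1,47,70),f"bar {v0}")
E
```

```text
table z -0.7524515395310509
rack base 1378 [499.1 341.8] [142.5 231.2] 89.39 z 9.0
bar 215 154 [559.3 343.4] [23.1 70.5] 1.51 z 53.8
bar 236 220 [497.7 339.3] [ 22.6 101.5] 1.81 z 53.9
bar 255 179 [433.  342.6] [99.4 31.1] 88.06 z 53.1
bench base 2049 [638.8  30.3] [330.1 206.3] 83.55 z 41.0
bed 1276 [635.5  39.1] [313.9 201.8] 82.28 z 51.2
anvil 123 [622.7 158.4] [56.1 40.4] 41.03 z 125.0
readout 446 [678.8 -99.6] [ 25.3 119.1] 6.83 z 332.8
table z scene 2.3076757442136886
rack base 1045 [484.4 347.6] [289.3 159.2] 8.75 z 10.1
bench base 1502 [638.1  15.5] [216.9 356.5] 15.54 z 42.4
bed 1305 [674.8  33. ] [199.3 342.2] 31.07 z 52.9
bar 216 145 [451.  332.3] [ 60.3 119.5] 31.94 z 54.4
bar 229 164 [505.1 341.3] [30.3 99.7] 3.95 z 54.8
bar 241 136 [562.8 345.3] [24.3 71.3] 3.39 z 55.3
```

View pics/crop0.png

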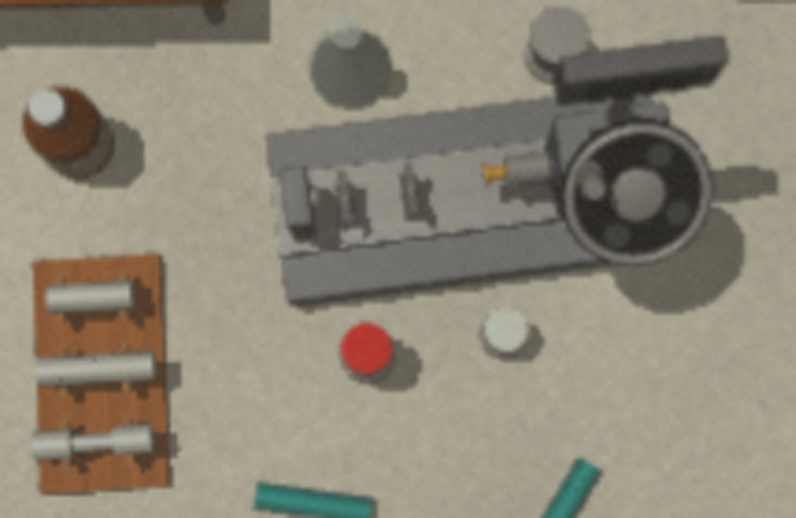

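```bash
cat >> h.py <<'E'
from scipy.spatial.transform import Rotation as Ro
def Rdown(az):  # tool x azimuth (deg), z down
    a=np.radians(az); x=np.array([np.cos(a),np.sin(a),0]); z=np.array([0,0,-1.]); return np.c_[x,np.cross(z,x),z]
def delta(p,R):
    s=arm.observe(); R0=np.array(s["orientation"]); 
    print("shift m",np.round(R0.T@(np.array(p)-s["ee_pos"])/1000,4).tolist(),"rot",np.round(Ro.from_matrix(R0.T@R).as_rotvec(),4).tolist())
E
python3 -c "
from h import *
delta([498,320,210],Rdown(91.8))"
```

```text
shift m [-0.3699, -0.2124, 0.0208] rot [-0.0013, 0.001, 1.2146]
```

arm_command:
  xyz:
    - [-0.37,-0.212,0.02]
    - [-0.37,-0.212,0.02]
    - [-0.37,-0.212,0.02]
    - [-0.37,-0.212,0.02]
    - [-0.37,-0.212,0.02]
    - [-0.37,-0.212,0.02]
    - [-0.37,-0.212,0.02]
    - [-0.37,-0.212,0.02]
    - [-0.37,-0.212,0.02]
    - [-0.37,-0.212,0.02]
  delta_rot:
    - [0,0,1.215]
    - [0,0,1.215]
    - [0,0,1.215]
    - [0,0,1.215]
    - [0,0,1.215]
    - [0,0,1.215]
    - [0,0,1.215]
    - [0,0,1.215]
    - [0,0,1.215]
    - [0,0,1.215]
  jaw: [1,1,1,1,1,1,1,1,1,1]

```text
time_s: 0.98
ee_pos: [492.4, 326.6, 211.7]
orientation: [[-0.026, 1.0, -0.0], [1.0, 0.026, 0.0], [0.0, -0.0, -1.0]]
wrist_force: [0.7, -0.6, 1.2]
gripper_width: 0.997
finger_force: 0.0
```

```bash
python3 - <<'E'
from h import *
im,d=arm.get_image("wrist"); cv2.imwrite("pics/w1.png",im[:,:,::-1]); s=arm.observe(); print(s["ee_pos"],np.round(s["orientation"],3).tolist())
uv,P=cloud("wrist",d); np.savez("w1.npz",im=im,P=P,uv=uv)
for x0,x1 in((405,462),(470,528),(532,590)):
    q=P[(P[:,0]>x0)&(P[:,0]<x1)&(P[:,1]>280)&(P[:,1]<400)&(P[:,2]>47)&(P[:,2]<65)]
    c,sz,a=cv2.minAreaRect(q[:,:2].astype(np.float32)); print(len(q),np.round(c,1),np.round(sz,1),round(a,2),np.percentile(q[:,2],[50,99]).round(1))
E
```

```text
[499.3144513  316.98508319 211.7554118 ] [[-0.01, 1.0, 0.005], [1.0, 0.01, -0.006], [-0.006, 0.005, -1.0]]
2174 [446.7 334.6] [ 23.9 100.2] 1.18 [53.5 57. ]
2506 [507.3 331. ] [ 22.7 100. ] 0.66 [54.7 57.4]
1845 [568.7 334.6] [22.9 72.4] 1.74 [55.1 57.9]
```

View pics/w1.png

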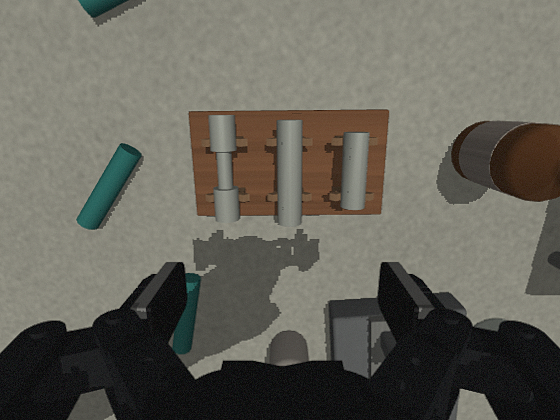

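The picture shows the three bars: waisted left (225,170), long in the middle (289,172), short right (354,170). The arm was still settling, so I'll measure again.

```bash
cat >> h.py <<'E'
def wcloud():
    s=arm.observe(); im,d=arm.get_image("wrist")
    c=arm.get_calibration("wrist"); v,u=np.nonzero(d>0); uv=np.c_[u,v]
    n=cv2.undistortPoints(uv.astype(float).reshape(-1,1,2),K(c),np.array(c["distortion"],float)).reshape(-1,2)
    P=np.c_[n,np.ones(len(n))]*d[v,u][:,None]; T=np.array(c["tool_from_camera"])
    return im,uv,(P@T[:3,:3].T+T[:3,3])@np.array(s["orientation"]).T+np.array(s["ee_pos"])
E
python3 - <<'E'
from h import *
im,uv,P=wcloud(); s=arm.observe();print(s["ee_pos"])
for x0,x1 in((405,462),(470,528),(532,590)):
    q=P[(P[:,0]>x0)&(P[:,0]<x1)&(P[:,1]>280)&(P[:,1]<400)&(P[:,2]>47)&(P[:,2]<65)]
    c,sz,a=cv2.minAreaRect(q[:,:2].astype(np.float32)); print(len(q),np.round(c,1),np.round(sz,1),round(a,2),np.percentile(q[:,2],[50,99]).round(1))
delta([499.5,340,100],Rdown(91.8))
E
```

```text
[496.92811466 320.03928915 211.75783421]
2292 [438.5 344.5] [ 23.3 100.3] 2.05 [53.7 57.5]
2585 [499.4 342. ] [22.9 99.9] 2.01 [54.7 57.5]
1890 [561.  346.6] [22.9 71.8] 2.07 [54.8 57.4]
shift m [0.0204, 0.0026, 0.1117] rot [0.0028, 0.0044, -0.015]
```

arm_command:
  xyz:
    - [0.021,0.002,0.05]
    - [0.021,0.002,0.09]
    - [0.021,0.002,0.112]
    - [0.021,0.002,0.112]
    - [0.021,0.002,0.112]
    - [0.021,0.002,0.112]
    - [0.021,0.002,0.112]
    - [0.021,0.002,0.112]
    - [0.021,0.002,0.112]
    - [0.021,0.002,0.112]
  delta_rot:
    - [0,0,0]
    - [0,0,0]
    - [0,0,0]
    - [0,0,0]
    - [0,0,0]
    - [0,0,0]
    - [0,0,0]
    - [0,0,0]
    - [0,0,0]
    - [0,0,0]
  jaw: [0.5,0.5,0.5,0.5,0.5,0.5,0.5,0.5,0.5,0.5]

```text
time_s: 1.92
ee_pos: [493.4, 349.8, 101.1]
orientation: [[-0.031, 1.0, 0.002], [1.0, 0.031, 0.002], [0.002, 0.002, -1.0]]
wrist_force: [-0.8, -0.1, -0.0]
gripper_width: 0.498
finger_force: 0.0
```

```bash
python3 - <<'E'
from h import *
s=arm.observe(); im,uv,P=wcloud(); print(s["ee_pos"],np.round(s["orientation"],3).tolist(),s["gripper_width"])
q=P[(P[:,0]>470)&(P[:,0]<528)&(P[:,1]>280)&(P[:,1]<400)&(P[:,2]>47)&(P[:,2]<65)]
c,sz,a=cv2.minAreaRect(q[:,:2].astype(np.float32)); print(len(q),np.round(c,1),np.round(sz,1),round(a,2),np.percentile(q[:,2],[50,99]).round(1))
delta([c[0],c[1],26],Rdown(92))
E
```

```text
[493.43325126 349.83144734 101.08744527] [[-0.031, 1.0, 0.002], [1.0, 0.031, 0.002], [0.002, 0.002, -1.0]] 0.49843600661716303
5250 [499.4 341.9] [ 22.9 100.8] 2.13 [54.8 57.1]
shift m [-0.0081, 0.0058, 0.0747] rot [0.0012, -0.0012, -0.0039]
```

The commanded pose is already on target at (499.9, 341.8); the arm is still ringing. I'll let it settle before going down.

arm_command:
  xyz:
    - [0,0,0]
    - [0,0,0]
    - [0,0,0]
    - [0,0,0]
    - [0,0,0]
    - [0,0,0]
    - [0,0,0]
    - [0,0,0.005]
    - [0,0,0.01]
    - [0,0,0.015]
  delta_rot:
    - [0,0,0]
    - [0,0,0]
    - [0,0,0]
    - [0,0,0]
    - [0,0,0]
    - [0,0,0]
    - [0,0,0]
    - [0,0,0]
    - [0,0,0]
    - [0,0,0]
  jaw: [0.5,0.5,0.5,0.5,0.5,0.5,0.5,0.5,0.5,0.5]

```text
time_s: 2.8
ee_pos: [492.8, 349.4, 84.1]
orientation: [[-0.031, 1.0, -0.0], [1.0, 0.031, -0.0], [-0.0, -0.0, -1.0]]
wrist_force: [-0.6, 0.4, -0.5]
gripper_width: 0.495
finger_force: 0.0
```

```bash
python3 - <<'E'
from h import *
s=arm.observe(); print(s["ee_pos"],np.round(s["dq"],2)); delta([499.4,341.9,26],Rdown(92))
E
```

```text
[492.77789884 349.37791244  84.11984604] [ 1.29  4.94 -1.48  2.18 -1.79 -6.63  1.44]
shift m [-0.0077, 0.0064, 0.0581] rot [-0.0003, 0.0002, -0.0038]
```

arm_command:
  xyz:
    - [-0.004,0.003,0.0]
    - [-0.008,0.0065,0.0]
    - [-0.008,0.0065,0.0]
    - [-0.008,0.0065,0.015]
    - [-0.008,0.0065,0.03]
    - [-0.008,0.0065,0.042]
    - [-0.008,0.0065,0.052]
    - [-0.008,0.0065,0.0575]
    - [-0.008,0.0065,0.0575]
    - [-0.008,0.0065,0.0575]
  delta_rot:
    - [0,0,0]
    - [0,0,0]
    - [0,0,0]
    - [0,0,0]
    - [0,0,0]
    - [0,0,0]
    - [0,0,0]
    - [0,0,0]
    - [0,0,0]
    - [0,0,0]
  jaw: [0.5,0.5,0.5,0.5,0.5,0.5,0.5,0.5,0.5,0.5]

```text
time_s: 3.63
ee_pos: [499.8, 341.6, 27.2]
orientation: [[-0.031, 1.0, -0.0], [1.0, 0.031, -0.0], [-0.0, -0.0, -1.0]]
wrist_force: [0.2, -0.6, -0.4]
gripper_width: 0.499
finger_force: 0.0
```

arm_command:
  xyz:
    - [0,0,0]
    - [0,0,0]
    - [0,0,0]
    - [0,0,0]
    - [0,0,0]
    - [0,0,0]
    - [0,0,0]
    - [0,0,0]
    - [0,0,0]
    - [0,0,0]
  delta_rot:
    - [0,0,0]
    - [0,0,0]
    - [0,0,0]
    - [0,0,0]
    - [0,0,0]
    - [0,0,0]
    - [0,0,0]
    - [0,0,0]
    - [0,0,0]
    - [0,0,0]
  jaw: [0.2,0.2,0.2,0.2,0.2,0.2,0.2,0.2,0.2,0.2]
  newtons: 50

```text
time_s: 4.47
ee_pos: [499.0, 341.9, 28.1]
orientation: [[-0.031, 1.0, -0.001], [1.0, 0.031, 0.0], [0.001, -0.001, -1.0]]
wrist_force: [-4.2, -0.9, 5.9]
gripper_width: 0.265
finger_force: 49.0
```

arm_command:
  xyz:
    - [0,0,-0.01]
    - [0,0,-0.025]
    - [0,0,-0.045]
    - [0,0,-0.07]
    - [0,0,-0.1]
    - [0,0,-0.13]
    - [0,0,-0.16]
    - [0,0,-0.18]
    - [0,0,-0.18]
    - [0,0,-0.18]
  delta_rot:
    - [0,0,0]
    - [0,0,0]
    - [0,0,0]
    - [0,0,0]
    - [0,0,0]
    - [0,0,0]
    - [0,0,0]
    - [0,0,0]
    - [0,0,0]
    - [0,0,0]
  jaw: [0.2,0.2,0.2,0.2,0.2,0.2,0.2,0.2,0.2,0.2]

```text
time_s: 5.3
ee_pos: [500.5, 341.8, 208.8]
orientation: [[-0.031, 1.0, 0.003], [1.0, 0.031, 0.002], [0.002, 0.003, -1.0]]
wrist_force: [-0.9, 0.2, -1.3]
gripper_width: 0.262
finger_force: 49.1
```

```bash
python3 - <<'E'
from h import *
s=arm.observe(); im,uv,P=wcloud(); cv2.imwrite("pics/w2.png",im[:,:,::-1])
print(s["ee_pos"],s["gripper_width"],s["finger_force"],s["wrist_force"])
T=(P-np.array(s["ee_pos"]))@np.array(s["orientation"])
q=T[(abs(T[:,1])<16)&(T[:,2]>-32)&(T[:,2]<5)&(T[:,0]>-80)&(T[:,0]<80)]
print("held bar in tool: x range",np.percentile(q[:,0],[1,99]),"z top",np.percentile(q[:,2],[2,50]))
k=q[(q[:,2]<-25)]; print("axis fit y=ax+b",np.polyfit(q[:,0],q[:,1],1))
# bench fit from top: base points, two long edges by extreme along u
z=np.load("top0.npz"); d=z["d"]; uv,P=cloud("top",d)
m=(uv[:,0]>236)&(uv[:,0]<350)&(uv[:,1]>165)&(uv[:,1]<232)&(P[:,2]>32)&(P[:,2]<46)
Q=P[m]; U=uv[m]
for yy,xx in (("near",min),("far",max)):
    E=np.array([ (lambda k:(k[:,1].mean(), xx(k[:,0])))(Q[U[:,0]==u]) for u in range(252,318) if (U[:,0]==u).sum()>5])
    f=np.polyfit(E[:,0],E[:,1],1)
    for _ in range(3):
        r=E[:,1]-np.polyval(f,E[:,0]); g=abs(r)<max(1.5,np.std(r)); f=np.polyfit(E[g,0],E[g,1],1)
    print(yy,f,np.degrees(np.arctan(f[0])),g.sum(),len(E))
E
```

```text
[500.52473198 341.82603646 208.8313035 ] 0.26212055940973383 49.13202524185181 [-0.92507753  0.15803994 -1.33768532]
held bar in tool: x range [-31.48156897  50.22083612] z top [-28.91853048 -26.25050811]
axis fit y=ax+b [-0.00626234  0.55634046]
near [-1.01576503e-01  5.69826504e+02] -5.80001176599134 64 66
far [1.41049367e-01 7.20056987e+02] 8.028570394359711 56 66
```

View pics/w2.png

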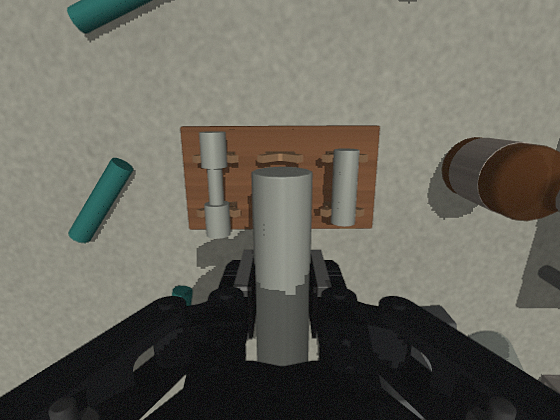

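The bar is held centrally and straight (its end is at (283,172), tool x = +50), and the other two bars haven't moved. Next I carry it high over the bench and look at the cradle.

arm_command:
  xyz:
    - [-0.006,0.002,-0.01]
    - [-0.02,0.008,-0.025]
    - [-0.045,0.018,-0.045]
    - [-0.075,0.03,-0.06]
    - [-0.108,0.043,-0.07]
    - [-0.141,0.056,-0.071]
    - [-0.174,0.069,-0.071]
    - [-0.207,0.082,-0.071]
    - [-0.238,0.095,-0.071]
    - [-0.265,0.106,-0.071]
  delta_rot:
    - [0,0,0]
    - [0,0,-0.01]
    - [0,0,-0.02]
    - [0,0,-0.03]
    - [0,0,-0.04]
    - [0,0,-0.05]
    - [0,0,-0.06]
    - [0,0,-0.07]
    - [0,0,-0.08]
    - [0,0,-0.08]
  jaw: [0.2,0.2,0.2,0.2,0.2,0.2,0.2,0.2,0.2,0.2]

```text
time_s: 6.18
ee_pos: [614.0, 76.4, 277.4]
orientation: [[-0.109, 0.994, -0.002], [0.994, 0.109, -0.002], [-0.001, -0.002, -1.0]]
wrist_force: [0.4, -0.4, -1.6]
gripper_width: 0.262
finger_force: 49.1
```

arm_command:
  xyz:
    - [-0.02,0.008,0]
    - [-0.037,0.015,0]
    - [-0.05,0.021,0]
    - [-0.058,0.025,0]
    - [-0.061,0.026,0]
    - [-0.061,0.026,0]
    - [-0.061,0.026,0]
    - [-0.061,0.026,0]
    - [-0.061,0.026,0]
    - [-0.061,0.026,0]
  delta_rot:
    - [0,0,0]
    - [0,0,0]
    - [0,0,0]
    - [0,0,0]
    - [0,0,0]
    - [0,0,0]
    - [0,0,0]
    - [0,0,0]
    - [0,0,0]
    - [0,0,0]
  jaw: [0.2,0.2,0.2,0.2,0.2,0.2,0.2,0.2,0.2,0.2]

```text
time_s: 7.02
ee_pos: [646.2, 23.4, 278.4]
orientation: [[-0.112, 0.994, 0.0], [0.994, 0.112, 0.001], [0.001, 0.0, -1.0]]
wrist_force: [0.5, -0.1, -1.6]
gripper_width: 0.265
finger_force: 49.1
```

```bash
python3 - <<'E'
from h import *
s=arm.observe(); im,uv,P=wcloud(); cv2.imwrite("pics/w3.png",im[:,:,::-1]); np.savez("w3.npz",im=im,uv=uv,P=P)
print(s["ee_pos"],s["finger_force"],np.round(s["orientation"],3).tolist())
def st(n,m):
    q=P[m]; c,sz,a=cv2.minAreaRect(q[:,:2].astype(np.float32)); print(n,len(q),np.round(c,1),np.round(sz,1),round(a,2),np.median(q[:,2]).round(1))
b=(abs(P[:,0]-630)<60)&(P[:,1]>20)&(P[:,1]<190)
st("anvil",b&(P[:,2]>119)&(P[:,2]<135)&(P[:,1]>135))
st("blades",b&(P[:,2]>95)&(P[:,2]<135)&(P[:,1]<140))
for lo,hi in((40,86),(92,125)): st("blade",b&(P[:,2]>95)&(P[:,2]<135)&(P[:,1]>lo)&(P[:,1]<hi))
st("bed",b&(P[:,2]>49)&(P[:,2]<57))
E
```

```text
[646.22307705  23.35278009 278.37880456] 49.132529497146606 [[-0.112, 0.994, 0.0], [0.994, 0.112, 0.001], [0.001, 0.0, -1.0]]
anvil 1823 [630.1 161.3] [49.3 28.1] 4.77 125.9
blades 697 [637.1  97.5] [42.1 63.1] 6.25 103.8
blade 320 [640.1  69.7] [42.1  7. ] 6.0 103.5
blade 183 [634.  122.8] [41.9  5.1] 1.16 103.7
bed 6569 [636.1 105.2] [ 69.9 163.9] 5.69 51.4
```

View pics/w3.png

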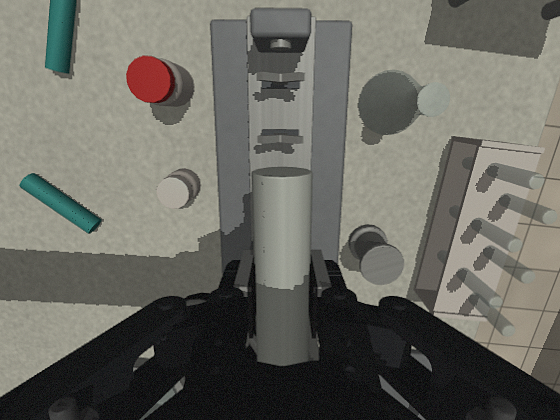

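The view shows the two V blades at (280,84) and (280,138) and the anvil at (281,40). The cradle centre comes out at about (637,97.5) with a yaw of 6.2°, and the bar lines up with it.

```bash
python3 -c "
from h import *
delta([637.7,87.6,130],Rdown(96.3))"
```

```text
shift m [0.065, -0.0013, 0.1484] rot [0.0, -0.0004, 0.0022]
```

arm_command:
  xyz:
    - [0.015,0,0.0]
    - [0.035,0,0.02]
    - [0.055,-0.001,0.045]
    - [0.065,-0.001,0.075]
    - [0.065,-0.001,0.105]
    - [0.065,-0.001,0.13]
    - [0.065,-0.001,0.145]
    - [0.065,-0.001,0.148]
    - [0.065,-0.001,0.148]
    - [0.065,-0.001,0.148]
  delta_rot:
    - [0,0,0.002]
    - [0,0,0.002]
    - [0,0,0.002]
    - [0,0,0.002]
    - [0,0,0.002]
    - [0,0,0.002]
    - [0,0,0.002]
    - [0,0,0.002]
    - [0,0,0.002]
    - [0,0,0.002]
  jaw: [0.2,0.2,0.2,0.2,0.2,0.2,0.2,0.2,0.2,0.2]

```text
time_s: 7.9
ee_pos: [639.1, 86.9, 131.4]
orientation: [[-0.109, 0.994, 0.002], [0.994, 0.109, 0.0], [0.0, 0.002, -1.0]]
wrist_force: [0.0, 0.3, -1.2]
gripper_width: 0.257
finger_force: 49.2
```

```bash
python3 - <<'E'
from h import *
s=arm.observe(); im,uv,P=wcloud()
print(s["ee_pos"],np.round(s["orientation"],3).tolist())
b=(abs(P[:,0]-630)<60)&(P[:,1]>20)&(P[:,1]<190)
q=P[b&(P[:,2]>119)&(P[:,2]<135)&(P[:,1]>145)]
c,sz,a=cv2.minAreaRect(q[:,:2].astype(np.float32)); print("anvil",len(q),c,sz,a)
q=P[b&(P[:,2]>136)&(P[:,2]<165)&(abs(P[:,0]-637)<18)&(P[:,1]>85)]
c,sz,a=cv2.minAreaRect(q[:,:2].astype(np.float32)); print("bar",len(q),c,sz,a,np.percentile(q[:,2],98))
delta([637.7,87.6,93],Rdown(96.3))
E
```

```text
[639.11139196  86.92589586 131.40932933] [[-0.109, 0.994, 0.002], [0.994, 0.109, 0.0], [0.0, 0.002, -1.0]]
anvil 5837 (629.9239501953125, 161.5497283935547) (49.72993087768555, 27.748031616210938) 6.084385871887207
bar 8801 (638.24267578125, 111.45206451416016) (54.04789733886719, 35.25282287597656) 85.42562866210938 161.98245329159946
shift m [0.0009, -0.0017, 0.0389] rot [0.0029, -0.0003, -0.001]
```

arm_command:
  xyz:
    - [0.0,-0.0015,0.006]
    - [0.0,-0.0015,0.012]
    - [0.0,-0.0015,0.018]
    - [0.0,-0.0015,0.023]
    - [0.0,-0.0015,0.028]
    - [0.0,-0.0015,0.032]
    - [0.0,-0.0015,0.035]
    - [0.0,-0.0015,0.037]
    - [0.0,-0.0015,0.0375]
    - [0.0,-0.0015,0.0375]
  delta_rot:
    - [0,0,0]
    - [0,0,0]
    - [0,0,0]
    - [0,0,0]
    - [0,0,0]
    - [0,0,0]
    - [0,0,0]
    - [0,0,0]
    - [0,0,0]
    - [0,0,0]
  jaw: [0.2,0.2,0.2,0.2,0.2,0.2,0.2,0.2,0.2,0.2]

```text
time_s: 8.78
ee_pos: [637.1, 86.7, 93.3]
orientation: [[-0.108, 0.994, 0.001], [0.994, 0.108, 0.0], [0.0, 0.001, -1.0]]
wrist_force: [-1.5, -1.1, 1.8]
gripper_width: 0.264
finger_force: 49.7
```

arm_command:
  xyz:
    - [0,0,0.0005]
    - [0,0,0.0007]
    - [0,0,0.0007]
    - [0,0,0.0007]
    - [0,0,0.0007]
    - [0,0,0.0007]
    - [0,0,0.0007]
    - [0,0,0.0007]
    - [0,0,0.0007]
    - [0,0,0.0007]
  delta_rot:
    - [0,0,0]
    - [0,0,0]
    - [0,0,0]
    - [0,0,0]
    - [0,0,0]
    - [0,0,0]
    - [0,0,0]
    - [0,0,0]
    - [0,0,0]
    - [0,0,0]
  jaw: [0.2,0.2,0.2,0.28,0.3,0.32,0.36,0.4,0.45,0.5]

```text
time_s: 9.62
ee_pos: [636.7, 86.7, 91.9]
orientation: [[-0.109, 0.994, -0.0], [0.994, 0.109, -0.0], [-0.0, -0.0, -1.0]]
wrist_force: [-0.5, 1.3, 1.0]
gripper_width: 0.5
finger_force: 0.0
```

arm_command:
  xyz:
    - [0,0,0]
    - [0,0,0]
    - [0,0,-0.01]
    - [0,0,-0.025]
    - [0,0,-0.045]
    - [0,0,-0.07]
    - [0,0,-0.1]
    - [0,0,-0.13]
    - [0,0,-0.15]
    - [0,0,-0.15]
  delta_rot:
    - [0,0,0]
    - [0,0,0]
    - [0,0,0]
    - [0,0,0]
    - [0,0,0]
    - [0,0,0]
    - [0,0,0]
    - [0,0,0]
    - [0,0,0]
    - [0,0,0]
  jaw: [0.5,0.5,0.5,0.5,0.5,0.5,0.5,0.5,0.5,0.5]

```text
time_s: 10.45
ee_pos: [639.6, 86.5, 248.5]
orientation: [[-0.109, 0.994, 0.01], [0.994, 0.108, 0.002], [0.001, 0.011, -1.0]]
wrist_force: [1.7, -0.1, 0.8]
gripper_width: 0.5
finger_force: 0.0
```

```bash
python3 - <<'E'
from h import *
s=arm.observe(); im,uv,P=wcloud(); cv2.imwrite("pics/w4.png",im[:,:,::-1])
print(s["ee_pos"],s["gripper_width"])
b=(abs(P[:,0]-637)<22)&(P[:,1]>20)&(P[:,1]<142)
q=P[b&(P[:,2]>113)&(P[:,2]<126)]
c,sz,a=cv2.minAreaRect(q[:,:2].astype(np.float32)); print("bar",len(q),c,sz,a,np.percentile(q[:,2],98))
for n in("top","scene"):
    im,d=arm.get_image(n); np.savez(n+"1.npz",im=im,d=d)
# wheel from top
uv,P=cloud("top",np.load("top1.npz")["d"])
yaw=np.radians(6.2); Rb=np.array([[np.cos(yaw),-np.sin(yaw),0],[np.sin(yaw),np.cos(yaw),0],[0,0,1]])
O=np.array([637.1,97.5,0])-Rb@[0,80,0]; print("bench O",O)
B=(P-O)@Rb   # bench coords
ax=np.array([-.5,0,.8660254]); hub=np.array([-45,-120,195])
e1=np.array([.8660254,0,.5]); e2=np.array([0,1.,0])
L=B-hub; A=np.c_[L@e1,L@e2,L@ax]
r=np.hypot(A[:,0],A[:,1]); m=(r<75)
f=m&(abs(A[:,2]-10)<6); c=cv2.minEnclosingCircle(A[f][:,:2].astype(np.float32)); print("face",f.sum(),np.median(A[f,2]),c)
h=m&(A[:,2]>35)&(A[:,2]<60)&(r<70); print("handle",h.sum(),A[h].mean(0),np.ptp(A[h],axis=0), np.percentile(A[h,2],[5,50,95]))
E
```

```text
[639.64186557  86.51723085 248.52000483] 0.5003561550096196
bar 2842 (637.510986328125, 86.72720336914062) (22.290254592895508, 100.13325500488281) 5.930352210998535 122.12720005967739
bench O [645.73994846  17.96792288   0.        ]
face 1056 11.465815728527001 ((5.973379135131836, -0.813332736492157), 68.11827087402344)
handle 46 [22.46194985 38.00377452 48.45826646] [19.79468015 18.37705306 18.57060012] [40.69572094 48.63399134 54.93033771]
```

View pics/w4.png

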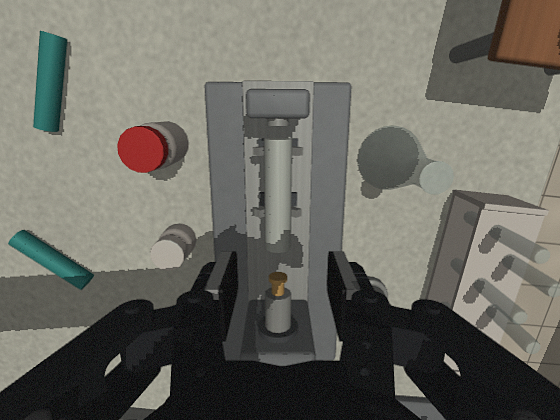

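The bar lies in both Vs at bench y ≈ 69, with the nose at (279,277) still clear of it. Next is the tilted pose above the handle.

```bash
cat >> h.py <<'E'
yaw=np.radians(6.2); Rb=Ro.from_euler("z",yaw).as_matrix()
O=np.array([637.1,97.5,0])-Rb@[0,80,0]
ax=np.array([-.5,0,.8660254]); hub=np.array([-45,-120,195.]); e1=np.array([.8660254,0,.5]); e2=np.array([0,1.,0])
RW=Rb@np.c_[e2,e1,-ax]
def wp(a,b,c): return O+Rb@(hub+a*e1+b*e2+c*ax)
def toA(P): 
    L=(P-O)@Rb-hub; return np.c_[L@e1,L@e2,L@ax]
E
python3 -c "
from h import *
delta(wp(23,40,140),RW); print(wp(23,40,140))"
```

```text
shift m [-0.1492, -0.0933, -0.0857] rot [-0.5241, -0.0005, 0.0007]
[559.85461574 -71.83288588 327.743556  ]
```

arm_command:
  xyz:
    - [-0.01,-0.006,-0.02]
    - [-0.03,-0.018,-0.04]
    - [-0.055,-0.034,-0.06]
    - [-0.08,-0.05,-0.075]
    - [-0.105,-0.066,-0.086]
    - [-0.125,-0.08,-0.086]
    - [-0.14,-0.088,-0.086]
    - [-0.149,-0.093,-0.086]
    - [-0.149,-0.093,-0.086]
    - [-0.149,-0.093,-0.086]
  delta_rot:
    - [-0.02,0,0]
    - [-0.08,0,0]
    - [-0.17,0,0]
    - [-0.26,0,0]
    - [-0.35,0,0]
    - [-0.43,0,0]
    - [-0.49,0,0]
    - [-0.524,0,0]
    - [-0.524,0,0]
    - [-0.524,0,0]
  jaw: [0.5,0.5,0.5,0.5,0.5,0.5,0.5,0.5,0.5,0.5]

```text
time_s: 11.43
ee_pos: [559.7, -71.6, 327.1]
orientation: [[-0.108, 0.862, 0.495], [0.994, 0.093, 0.055], [0.001, 0.498, -0.867]]
wrist_force: [0.4, 1.4, 1.1]
gripper_width: 0.5
finger_force: 0.0
```

arm_command:
  xyz:
    - [0,0,0]
    - [0,0,0]
    - [0,0,0]
    - [0,0,0]
    - [0,0,0]
    - [0,0,0]
    - [0,0,0]
    - [0,0,0]
    - [0,0,0]
    - [0,0,0]
  delta_rot:
    - [0,0,0]
    - [0,0,0]
    - [0,0,0]
    - [0,0,0]
    - [0,0,0]
    - [0,0,0]
    - [0,0,0]
    - [0,0,0]
    - [0,0,0]
    - [0,0,0]
  jaw: [0.5,0.5,0.5,0.5,0.5,0.5,0.5,0.5,0.5,0.5]

```text
time_s: 12.27
ee_pos: [560.5, -71.6, 328.1]
orientation: [[-0.109, 0.861, 0.497], [0.994, 0.094, 0.055], [0.0, 0.5, -0.866]]
wrist_force: [-0.7, -0.0, -0.7]
gripper_width: 0.501
finger_force: 0.0
```

```bash
python3 - <<'E'
from h import *
s=arm.observe(); im,uv,P=wcloud(); cv2.imwrite("pics/w5.png",im[:,:,::-1])
print(s["ee_pos"],np.round(s["orientation"],3).tolist(),s["joint_pos"])
A=toA(P); r=np.hypot(A[:,0],A[:,1])
f=(r<75)&(abs(A[:,2]-10)<7); print("face",f.sum(),np.median(A[f,2]),cv2.minEnclosingCircle(A[f][:,:2].astype(np.float32)))
n=np.linalg.lstsq(np.c_[A[f][:,:2],np.ones(f.sum())],A[f][:,2],rcond=None)[0]; print("tilt",n)
h=(A[:,2]>44)&(A[:,2]<58)&(r<70); print("handle top",h.sum(),A[h].mean(0),np.ptp(A[h],axis=0)); print(cv2.minEnclosingCircle(A[h][:,:2].astype(np.float32)))
b=(r<25)&(A[:,2]>12)&(A[:,2]<18); print("boss",b.sum(),cv2.minEnclosingCircle(A[b][:,:2].astype(np.float32)))
delta(wp(23,40,140),RW)
E
```

```text
[560.50105176 -71.61516617 328.07479795] [[-0.109, 0.861, 0.497], [0.994, 0.094, 0.055], [0.0, 0.5, -0.866]] [-23.06836432  -2.39287719  28.96437003 117.20093187  -8.61569497
  35.786965    18.10925872]
face 10962 10.75856810991867 ((7.461287975311279, 1.4068435430526733), 67.5095443725586)
tilt [-4.01274795e-04 -6.59452228e-03  1.12767480e+01]
handle top 522 [22.19071743 39.93906639 48.85517647] [19.71717231 20.07845015  7.72375534]
((22.052734375, 38.883934020996094), 10.06905460357666)
boss 1332 ((-0.8837347626686096, 0.9214051365852356), 20.57857322692871)
shift m [-0.0001, -0.0007, -0.0] rot [0.0004, -0.0005, 0.0006]
```

View pics/w5.png

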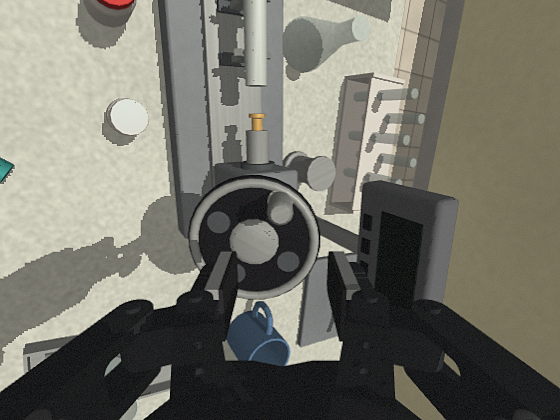

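The wheel matches the model: face centre (255,240), boss there too, handle top at (281,207). In wheel-plane coordinates the handle is at (22.1, 39.3) at radius 44.8. Now down onto it.

arm_command:
  xyz:
    - [-0.001,-0.0016,0.01]
    - [-0.001,-0.0016,0.03]
    - [-0.001,-0.0016,0.05]
    - [-0.001,-0.0016,0.07]
    - [-0.001,-0.0016,0.09]
    - [-0.001,-0.0016,0.105]
    - [-0.001,-0.0016,0.115]
    - [-0.001,-0.0016,0.12]
    - [-0.001,-0.0016,0.12]
    - [-0.001,-0.0016,0.12]
  delta_rot:
    - [0,0,0]
    - [0,0,0]
    - [0,0,0]
    - [0,0,0]
    - [0,0,0]
    - [0,0,0]
    - [0,0,0]
    - [0,0,0]
    - [0,0,0]
    - [0,0,0]
  jaw: [0.5,0.5,0.5,0.5,0.5,0.5,0.5,0.5,0.5,0.5]

```text
time_s: 13.15
ee_pos: [619.0, -66.4, 223.6]
orientation: [[-0.109, 0.861, 0.498], [0.994, 0.094, 0.054], [-0.0, 0.5, -0.866]]
wrist_force: [0.1, -0.5, -0.4]
gripper_width: 0.503
finger_force: 0.0
```

arm_command:
  xyz:
    - [0,0,0]
    - [0,0,0]
    - [0,0,0]
    - [0,0,0]
    - [0,0,0]
    - [0,0,0]
    - [0,0,0]
    - [0,0,0]
    - [0,0,0]
    - [0,0,0]
  delta_rot:
    - [0,0,0]
    - [0,0,0]
    - [0,0,0]
    - [0,0,0]
    - [0,0,0]
    - [0,0,0]
    - [0,0,0]
    - [0,0,0]
    - [0,0,0]
    - [0,0,0]
  jaw: [0.4,0.3,0.15,0.15,0.15,0.15,0.15,0.15,0.15,0.15]
  newtons: 25

```text
time_s: 13.98
ee_pos: [618.9, -66.4, 224.2]
orientation: [[-0.109, 0.86, 0.498], [0.994, 0.094, 0.055], [0.001, 0.501, -0.865]]
wrist_force: [-4.5, 0.2, 6.5]
gripper_width: 0.225
finger_force: 25.9
```

```bash
python3 - <<'E'
from h import *
s=arm.observe(); a=toA(np.array([s["ee_pos"]]))[0]; print("A",a,s["gripper_width"],s["finger_force"],s["wrist_force"])
c=np.array([-0.7,0.7]); v=a[:2]-c; r=np.hypot(*v); th=np.degrees(np.arctan2(v[1],v[0])); print("r,th",r,th)
# clockwise seen from outside: A-frame (e1,e2) with e1xe2=ax?
print(np.cross(e1,e2)@ax)
E
```

```text
A [22.58046527 39.06960856 20.73130072] 0.22484834713453028 25.933691118469255 [-4.51862832  0.15064969  6.49720552]
r,th 44.879916714568424 58.753039347130716
0.9999999934451599
```

```bash
python3 - <<'E'
import numpy as np
t0=np.radians(58.8)
for k in (6,12,18): pass
t=t0-np.radians(18*np.arange(1,11)); print(np.round(np.c_[45*(np.sin(t)-np.sin(t0)),45*(np.cos(t)-np.cos(t0))]/1000,4).tolist())
E
```

```text
[[-0.0091, 0.0108], [-0.0211, 0.0182], [-0.0347, 0.0215], [-0.0488, 0.0205], [-0.0618, 0.0152], [-0.0726, 0.0061], [-0.08, -0.0059], [-0.0833, -0.0195], [-0.0823, -0.0336], [-0.077, -0.0466]]
```

arm_command:
  xyz:
    - [-0.0091,0.0108,0]
    - [-0.0211,0.0182,0]
    - [-0.0347,0.0215,0]
    - [-0.0488,0.0205,0]
    - [-0.0618,0.0152,0]
    - [-0.0726,0.0061,0]
    - [-0.08,-0.0059,0]
    - [-0.0833,-0.0195,0]
    - [-0.0823,-0.0336,0]
    - [-0.077,-0.0466,0]
  delta_rot:
    - [0,0,0]
    - [0,0,0]
    - [0,0,0]
    - [0,0,0]
    - [0,0,0]
    - [0,0,0]
    - [0,0,0]
    - [0,0,0]
    - [0,0,0]
    - [0,0,0]
  jaw: [0.15,0.15,0.15,0.15,0.15,0.15,0.15,0.15,0.15,0.15]

```text
time_s: 14.82
ee_pos: [589.1, -148.4, 202.3]
orientation: [[-0.107, 0.858, 0.503], [0.994, 0.093, 0.052], [-0.002, 0.505, -0.863]]
wrist_force: [3.2, 1.0, 4.1]
gripper_width: 0.219
finger_force: 25.4
```

```bash
cat > chk.py <<'E'
from h import *
s=arm.observe(); a=toA(np.array([s["ee_pos"]]))[0]; v=a[:2]-[-.7,.7]
print("A",a,"r",np.hypot(*v),"th",np.degrees(np.arctan2(v[1],v[0])),"grip",s["gripper_width"],s["finger_force"],"F",s["wrist_force"],"t",s["time_s"])
im,uv,P=wcloud(); np.savez("wl.npz",im=im,uv=uv,P=P)
B=(P-O)@Rb; m=(abs(B[:,0])<14)&(B[:,2]>90)&(B[:,2]<130)&(B[:,1]>-70)&(B[:,1]<15)
hsv=cv2.cvtColor(im,cv2.COLOR_RGB2HSV)[uv[:,1],uv[:,0]]
br=m&(hsv[:,0]>8)&(hsv[:,0]<30)&(hsv[:,1]>110)
print("brass",br.sum(), np.percentile(B[br,1],[1,50,99]) if br.sum() else "")
b=(abs(B[:,0])<9)&(B[:,2]>114)&(B[:,2]<126)&(B[:,1]>5)&(B[:,1]<140)&(hsv[:,1]<60); print("bar y",b.sum(),np.percentile(B[b,1],[1,99]) if b.sum() else "")
E
python3 chk.py
```

```text
A [-21.75334739 -39.26214522  20.94258902] r 45.168755650891946 th -117.78170836630888 grip 0.21875906016414398 25.3777781156532 F [3.17103417 0.99320753 4.05614419] t 14.8167
brass 1 [-15.26669648 -15.26669648 -15.26669648]
bar y 0
```

arm_command:
  xyz:
    - [0.0091,-0.0108,0]
    - [0.0211,-0.0182,0]
    - [0.0347,-0.0215,0]
    - [0.0488,-0.0205,0]
    - [0.0618,-0.0152,0]
    - [0.0726,-0.0061,0]
    - [0.08,0.0059,0]
    - [0.0833,0.0195,0]
    - [0.0823,0.0336,0]
    - [0.077,0.0466,0]
  delta_rot:
    - [0,0,0]
    - [0,0,0]
    - [0,0,0]
    - [0,0,0]
    - [0,0,0]
    - [0,0,0]
    - [0,0,0]
    - [0,0,0]
    - [0,0,0]
    - [0,0,0]
  jaw: [0.15,0.15,0.15,0.15,0.15,0.15,0.15,0.15,0.15,0.15]

```text
time_s: 15.7
ee_pos: [617.9, -65.7, 223.7]
orientation: [[-0.11, 0.862, 0.495], [0.994, 0.095, 0.056], [0.001, 0.498, -0.867]]
wrist_force: [-11.2, -3.9, 7.1]
gripper_width: 0.223
finger_force: 27.3
```

```bash
python3 chk.py; python3 - <<'E'
import numpy as np,cv2
cv2.imwrite("pics/wl1.png",np.load("wl.npz")["im"][:,:,::-1])
E
```

```text
A [21.55572528 39.84452476 20.68091066] r 45.02900317365081 th 60.37948776267621 grip 0.22250680010731613 27.273247386328876 F [-11.22806208  -3.8891531    7.14311884] t 15.7
brass 443 [-3.21619119  6.6654744  14.01422187]
bar y 1703 [19.45905507 64.29985077]
```

View pics/wl1.png

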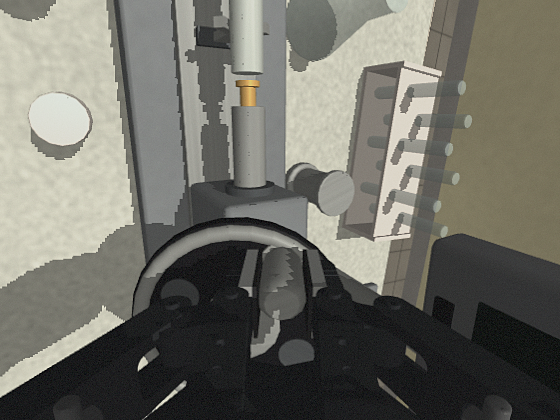

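The picture shows the nose tip at (248,83), just short of the bar end at (247,70). The tip is at bench y ≈ 14, so the quill is at about 44 mm and about 23 mm (0.95 turn) remain. I'll wind a half turn, then a smaller one and look.

arm_command:
  xyz:
    - [-0.0091,0.0108,0]
    - [-0.0211,0.0182,0]
    - [-0.0347,0.0215,0]
    - [-0.0488,0.0205,0]
    - [-0.0618,0.0152,0]
    - [-0.0726,0.0061,0]
    - [-0.08,-0.0059,0]
    - [-0.0833,-0.0195,0]
    - [-0.0823,-0.0336,0]
    - [-0.077,-0.0466,0]
  delta_rot:
    - [0,0,0]
    - [0,0,0]
    - [0,0,0]
    - [0,0,0]
    - [0,0,0]
    - [0,0,0]
    - [0,0,0]
    - [0,0,0]
    - [0,0,0]
    - [0,0,0]
  jaw: [0.15,0.15,0.15,0.15,0.15,0.15,0.15,0.15,0.15,0.15]

```text
time_s: 16.58
ee_pos: [589.1, -148.4, 202.2]
orientation: [[-0.107, 0.858, 0.503], [0.994, 0.093, 0.052], [-0.002, 0.505, -0.863]]
wrist_force: [3.7, 2.1, 4.1]
gripper_width: 0.222
finger_force: 26.4
```

arm_command:
  xyz:
    - [0.0045,-0.006,0]
    - [0.0091,-0.0108,0]
    - [0.0149,-0.015,0]
    - [0.0211,-0.0182,0]
    - [0.0278,-0.0204,0]
    - [0.0347,-0.0215,0]
    - [0.0488,-0.0205,0]
    - [0.0618,-0.0152,0]
    - [0.0726,-0.0061,0]
    - [0.0726,-0.0061,0]
  delta_rot:
    - [0,0,0]
    - [0,0,0]
    - [0,0,0]
    - [0,0,0]
    - [0,0,0]
    - [0,0,0]
    - [0,0,0]
    - [0,0,0]
    - [0,0,0]
    - [0,0,0]
  jaw: [0.15,0.15,0.15,0.15,0.15,0.15,0.15,0.15,0.15,0.15]

```text
time_s: 17.42
ee_pos: [574.7, -73.8, 198.3]
orientation: [[-0.111, 0.86, 0.499], [0.994, 0.096, 0.056], [0.001, 0.502, -0.865]]
wrist_force: [-6.7, 1.5, 10.8]
gripper_width: 0.224
finger_force: 27.4
```

```bash
python3 chk.py; python3 - <<'E'
import numpy as np,cv2
cv2.imwrite("pics/wl2.png",np.load("wl.npz")["im"][:,:,::-1])
E
```

```text
A [-29.12470943  36.46283102  20.66774537] r 45.68308427597234 th 128.47808120128647 grip 0.22448921734107788 27.42891944634721 F [-6.7407884   1.45539622 10.84408663] t 17.4167
brass 0 
bar y 1300 [ 5.60616947 60.81682608]
```

View pics/wl2.png

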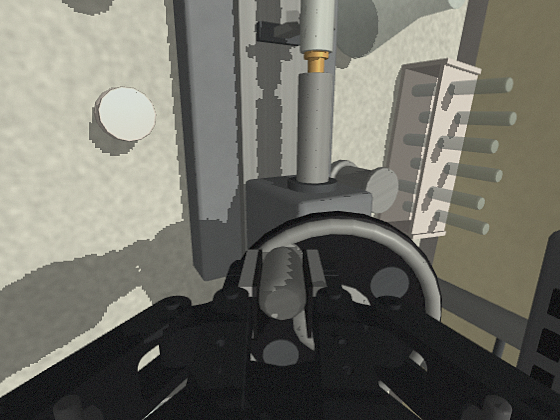

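The nose (316,55) now touches the bar end (row ~50), and the quill face is at row ~72. My brass window ended too early, so I'll widen it and measure.

```bash
cat > chk2.py <<'E'
from h import *
import sys
if len(sys.argv)>1:
    im,uv,P=wcloud(); np.savez("wl.npz",im=im,uv=uv,P=P)
z=np.load("wl.npz"); im,uv,P=z["im"],z["uv"],z["P"]; B=(P-O)@Rb
hsv=cv2.cvtColor(im,cv2.COLOR_RGB2HSV)[uv[:,1],uv[:,0]]
br=(abs(B[:,0])<14)&(B[:,2]>90)&(B[:,2]<130)&(hsv[:,0]>8)&(hsv[:,0]<30)&(hsv[:,1]>110)&(B[:,1]>-40)&(B[:,1]<50)
print("brass",br.sum(),np.percentile(B[br,1],[1,5,50,95,99]).round(1),"rows",np.percentile(uv[br,1],[1,99]))
g=(abs(B[:,0])<14)&(B[:,2]>105)&(B[:,2]<130)&(hsv[:,1]<70)
h,e=np.histogram(B[g,1],np.arange(-20,60,2)); print(list(zip(e[:-1].astype(int),h)))
print(np.round(arm.observe()["ee_pos"],1), arm.observe()["wrist_force"].round(1) if hasattr(arm.observe()["wrist_force"],"round") else "")
E
python3 chk2.py
python3 - <<'E'
from h import *
for n in("scene","top"):
    im,d=arm.get_image(n); uv,P=cloud(n,d); B=(P-O)@Rb
    m=(abs(B[:,0])<10)&(B[:,2]>115)&(B[:,2]<128)&(B[:,1]>10)&(B[:,1]<175); print(n,m.sum())
    h,e=np.histogram(B[m,1],np.arange(10,175,5)); print(list(zip(e[:-1].astype(int),h)))
E
```

```text
brass 394 [17.  17.6 25.1 29.6 30. ] rows [51. 71.]
[(np.int64(-20), np.int64(90)), (np.int64(-18), np.int64(96)), (np.int64(-16), np.int64(97)), (np.int64(-14), np.int64(96)), (np.int64(-12), np.int64(95)), (np.int64(-10), np.int64(77)), (np.int64(-8), np.int64(86)), (np.int64(-6), np.int64(96)), (np.int64(-4), np.int64(98)), (np.int64(-2), np.int64(100)), (np.int64(0), np.int64(102)), (np.int64(2), np.int64(99)), (np.int64(4), np.int64(96)), (np.int64(6), np.int64(101)), (np.int64(8), np.int64(100)), (np.int64(10), np.int64(98)), (np.int64(12), np.int64(103)), (np.int64(14), np.int64(77)), (np.int64(16), np.int64(2)), (np.int64(18), np.int64(3)), (np.int64(20), np.int64(3)), (np.int64(22), np.int64(3)), (np.int64(24), np.int64(2)), (np.int64(26), np.int64(2)), (np.int64(28), np.int64(3)), (np.int64(30), np.int64(117)), (np.int64(32), np.int64(104)), (np.int64(34), np.int64(97)), (np.int64(36), np.int64(105)), (np.int64(38), np.int64(104)), (np.int64(40), np.int64(106)), (np.int64(42), np.int64(100)), (np.int64(44), np.int64(109)), (np.int64(46), np.int64(106)), (np.int64(48), np.in
[... 1379 characters left out ...]
0), np.int64(7)), (np.int64(55), np.int64(7)), (np.int64(60), np.int64(9)), (np.int64(65), np.int64(8)), (np.int64(70), np.int64(8)), (np.int64(75), np.int64(10)), (np.int64(80), np.int64(8)), (np.int64(85), np.int64(8)), (np.int64(90), np.int64(8)), (np.int64(95), np.int64(7)), (np.int64(100), np.int64(10)), (np.int64(105), np.int64(6)), (np.int64(110), np.int64(6)), (np.int64(115), np.int64(9)), (np.int64(120), np.int64(7)), (np.int64(125), np.int64(7)), (np.int64(130), np.int64(7)), (np.int64(135), np.int64(5)), (np.int64(140), np.int64(7)), (np.int64(145), np.int64(5)), (np.int64(150), np.int64(6)), (np.int64(155), np.int64(4)), (np.int64(160), np.int64(0)), (np.int64(165), np.int64(0))]
```

The bar end is at y = 30.0, so its centre is at 80 and it bears on the anvil. The quill face is at 15.6, which puts the nose in about 3.6 mm. Another 51° adds 3.4 mm.

arm_command:
  xyz:
    - [0.0022,0.0032,0]
    - [0.0043,0.0065,0]
    - [0.0075,0.0137,0]
    - [0.0093,0.0214,0]
    - [0.0098,0.0292,0]
    - [0.0095,0.0335,0]
    - [0.0087,0.0378,0]
    - [0.0087,0.0378,0]
    - [0.0087,0.0378,0]
    - [0.0087,0.0378,0]
  delta_rot:
    - [0,0,0]
    - [0,0,0]
    - [0,0,0]
    - [0,0,0]
    - [0,0,0]
    - [0,0,0]
    - [0,0,0]
    - [0,0,0]
    - [0,0,0]
    - [0,0,0]
  jaw: [0.15,0.15,0.15,0.15,0.15,0.15,0.15,0.15,0.15,0.15]

```text
time_s: 18.4
ee_pos: [605.4, -61.8, 216.7]
orientation: [[-0.111, 0.86, 0.497], [0.994, 0.095, 0.057], [0.002, 0.501, -0.866]]
wrist_force: [-6.6, 0.9, 11.2]
gripper_width: 0.221
finger_force: 27.3
```

```bash
python3 chk2.py 1 | cut -c1-120; python3 - <<'E'
from h import *
s=arm.observe(); print(toA(np.array([s["ee_pos"]])),s["wrist_force"])
z=np.load("wl.npz"); B=(z["P"]-O)@Rb; hsv=cv2.cvtColor(z["im"],cv2.COLOR_RGB2HSV)[z["uv"][:,1],z["uv"][:,0]]
g=(abs(B[:,0])<14)&(B[:,2]>105)&(B[:,2]<130)&(hsv[:,1]<70); h,e=np.histogram(B[g,1],np.arange(12,36,1)); print(h.tolist())
E
```

```text
brass 308 [20.  20.4 26.2 29.7 30. ] rows [64. 79.]
[(np.int64(-20), np.int64(84)), (np.int64(-18), np.int64(93)), (np.int64(-16), np.int64(95)), (np.int64(-14), np.int64(9
[605.5 -61.8 216.7] [-6.2  2.1 10.6]
[[ 7.70734201 45.03040719 20.65638366]] [-6.24160567  2.05073385 10.57676745]
[55, 45, 57, 45, 56, 42, 36, 1, 0, 0, 0, 0, 0, 0, 1, 0, 0, 2, 62, 47, 48, 54, 46]
```

The gap is down to about 11.1 mm, so the nose is in about 6.9 mm. Now release and back off along the wheel's axis.

arm_command:
  xyz:
    - [0,0,0]
    - [0,0,0]
    - [0,0,0]
    - [0,0,0]
    - [0,0,0]
    - [0,0,0]
    - [0,0,0]
    - [0,0,0]
    - [0,0,0]
    - [0,0,0]
  delta_rot:
    - [0,0,0]
    - [0,0,0]
    - [0,0,0]
    - [0,0,0]
    - [0,0,0]
    - [0,0,0]
    - [0,0,0]
    - [0,0,0]
    - [0,0,0]
    - [0,0,0]
  jaw: [0.25,0.3,0.35,0.4,0.45,0.5,0.5,0.5,0.5,0.5]

```text
time_s: 19.28
ee_pos: [605.6, -63.3, 215.9]
orientation: [[-0.109, 0.861, 0.497], [0.994, 0.094, 0.054], [0.0, 0.5, -0.866]]
wrist_force: [-0.3, 0.1, -0.2]
gripper_width: 0.499
finger_force: 0.0
```

arm_command:
  xyz:
    - [0,0,-0.008]
    - [0,0,-0.02]
    - [0,0,-0.04]
    - [0,0,-0.06]
    - [0,0,-0.08]
    - [0,0,-0.1]
    - [0,0,-0.115]
    - [0,0,-0.12]
    - [0,0,-0.12]
    - [0,0,-0.12]
  delta_rot:
    - [0,0,0]
    - [0,0,0]
    - [0,0,0]
    - [0,0,0]
    - [0,0,0]
    - [0,0,0]
    - [0,0,0]
    - [0,0,0]
    - [0,0,0]
    - [0,0,0]
  jaw: [0.5,0.5,0.5,0.5,0.5,0.5,0.5,0.5,0.5,0.5]

```text
time_s: 20.12
ee_pos: [545.8, -69.7, 319.4]
orientation: [[-0.109, 0.861, 0.497], [0.994, 0.094, 0.055], [0.0, 0.5, -0.866]]
wrist_force: [0.4, 0.8, -0.8]
gripper_width: 0.499
finger_force: 0.0
```

```bash
python3 chk2.py 1 | cut -c1-120; python3 - <<'E'
from h import *
z=np.load("wl.npz"); B=(z["P"]-O)@Rb; hsv=cv2.cvtColor(z["im"],cv2.COLOR_RGB2HSV)[z["uv"][:,1],z["uv"][:,0]]
g=(abs(B[:,0])<14)&(B[:,2]>105)&(B[:,2]<130)&(hsv[:,1]<70); h,e=np.histogram(B[g,1],np.arange(12,36,1)); print(h.tolist())
A=toA(z["P"]); r=np.hypot(A[:,0],A[:,1]); h=(A[:,2]>44)&(A[:,2]<58)&(r<70); print("handle",A[h].mean(0))
s=arm.observe(); print(s["time_s"],s["wrist_force"],s["gripper_width"])
E
```

```text
brass 136 [19.9 20.1 26.1 29.8 29.9] rows [78. 88.]
[(np.int64(-20), np.int64(44)), (np.int64(-18), np.int64(44)), (np.int64(-16), np.int64(44)), (np.int64(-14), np.int64(4
[545.8 -69.7 318.8] [-0.2 -0.5 -1.2]
[22, 20, 22, 22, 22, 22, 18, 0, 0, 0, 0, 0, 0, 0, 0, 0, 0, 0, 24, 20, 21, 21, 19]
handle [ 7.73052861 45.62506433 48.90748088]
20.1667 [-0.15954043 -0.481403   -1.16681301] 0.49990164022163786
```

Everything held after release: bar end at y = 30, nose in about 7 mm, arm clear. Handing in.

```bash
python3 -c "
from rig import arm
print(arm.close_job())"
```

```text
the job is handed in; nothing more can be done
None
```

The job is handed in at about 20 s of the 70 s: the long bar lies in both V supports against the anvil, the nose is pressed in about 7 mm of its 14, and the arm has let go and is clear; the judge's verdict was not shown.

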